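# Seat a carved vase's bat on the whirler's pins

### The job

Put the carved vase that stands on the wooden bat onto the whirler, and feel the bat round on the wheel head until its two holes find the two pins, then let it down over them until it lies fully home, flat on the wheel, and let go. The clay is unfired and brittle: work with a light hand, never press the bat hard or let it fall onto the wheel, keep the vase upright, and leave the other things on the bench where they are.

Things in the scene. Friction and masses are not known exactly. Their poses are not given: they have to be found in the camera images.
- vase: The work: a carved orange-brown clay vase stuck firmly on a round plywood bat, together one rigid piece of 0.5 to 0.75 kg. Origin: centre of the bat's underside, z up. Bat 200 mm across, 10 mm thick, with two holes through it on its y axis, 75 mm either side of the centre; it may go on either way round. The vase is at most 112 mm across, at about 82 mm above the underside.
- neck (a point): Point on the vase's axis, 148 mm above the bat's underside, in the straight round neck: 52 mm across, running from 126 mm up to the rim at 160 mm. This is the place to grip from above; it stands a firm grip. Axes as the vase's.
- hole_round (a point): Centre of the bat's round hole, 13 mm across, at its lower mouth (vase frame x 0, y +75 mm, z 0).
- hole_slot (a point): Centre of the bat's slotted hole, 13 mm along the bat's x and 17 mm along its y, at its lower mouth (vase frame x 0, y -75 mm, z 0).
- stand: The bench whirler (low turntable), fixed to the bench: dark round foot, short column with a brake screw on its -x side, flat aluminium wheel head 220 mm across. Origin: centre of the foot's underside on the bench, z up; the head turns about this z axis. With the bat home its underside is 75 mm above the origin; while the bat rides on the pins it is 82 mm above.
- wheel_top (a point): Centre of the wheel head's top face, 75 mm above the bench; axes as the stand's, not the head's. Two steel pins, 10 mm across with bevelled tips, rise 7 mm from the face, 75 mm either side of the centre. The head's turn is not measured: the pins' line lies anywhere within 20 degrees either side of the stand's y axis. The head is braked: it gives way only above about 2 N m.
- tall_vase: Bystander: large carved vase without a bat, 156 mm across, 215 mm high. Origin: centre of its underside.
- plain_vase: Bystander: uncarved pale vase without a bat, 144 mm across, 175 mm high. Origin: centre of its underside.
- bowl: Bystander: white bowl, 110 mm across, 45 mm high. Origin: centre of its underside.
- saucer: Bystander: white saucer, 140 mm across, 18 mm high. Origin: centre of its underside.
- knife: Bystander: carving knife lying flat, 155 mm long, 11 mm high, its length along its x axis. Origin: near its middle, on the bench.
- loop_tool: Bystander: loop tool lying flat, 160 mm long, 13 mm high, its length along its x axis. Origin: near its middle, on the bench.
Not all that is in view belongs to the job. Of the things that look like the stand, the largest one is meant.

How it is judged (in metres and radians):
At the end, for the whole second after the job is handed in: The bat lies home on the wheel head with the pins in its holes: its underside within 2 mm (3 mm below) of the wheel head's face, its centre within 5 mm of the wheel's axis, the vase upright within 0.025 rad, released and at rest (z of vase in the frame of stand between 0.072 and 0.077 m and horizontal distance between vase and stand below 0.005 m and angle between vase's own z axis and vertical below 0.025 rad and linear speed of vase below 0.01 m/s); the robot touches nothing.
It fails at once if the bat is pressed, knocked or dropped on the whirler with more than 45 N (contact force between vase and stand above 45 N).
It fails at once if the vase falls onto the whirler (faster than 0.45 m/s just above it) (horizontal distance between vase and stand below 0.06 m and z of vase in the frame of stand below 0.1 m and linear speed of vase above 0.45 m/s).
It fails at once if the vase is tipped by more than 0.3 rad (angle between vase's own z axis and vertical above 0.3 rad).
It fails at once if another thing on the bench is moved by more than 25 mm (distance of any of tall_vase, plain_vase, bowl, saucer, knife, loop_tool from where it was at the start of the episode above 0.025 m).
It also fails if it takes over 72 s, if anything falls off the work surface, if the arm or the gripper's body presses on something with over 40 N, if the wrist force passes 120 N, or if a joint passes its speed limit or range.

### The arm

A 6-joint arm with a two-finger parallel gripper is mounted at the origin on the work surface. World frame = base frame: x ahead of the robot, y to its left, z up, the work surface at z = 0. Lengths are in mm, angles in rad, forces in N, time in s.
With the tool pointing down it reaches from about 275 to 825 mm from the base axis. Payload 5.2 kg.
Tool frame: the origin (TCP) lies at the very end of the fingers, on their centre line; the grasp point (between the pads) lies 19 mm behind it; z points along the fingers, y is the direction in which the jaws open and shut (so a half turn about z gives the same grasp; the last joint's range is limited). The gripper opens to 93 mm and grips with 3 to 60 N. Pads are 15 mm wide; open, the fingers measure 128 mm over their backs; the gripper's body (75 mm by 188 mm) begins 65 mm behind the grasp point.
Start: joints at [-1.443, 0.259, 1.535, -0, 1.348, -0.203], TCP at [178.661, -520.178, 218.653] pointing down, gripper open.
Joint ranges: [-3.14, 3.14], [-0.91, 2.08], [0.19, 2.58], [-1.22, 4.36], [0.22, 2.71], [-3.12, 3.12]. Speed limits (rad/s): [2.57, 2.57, 3.14, 3.14, 3.14, 3.14].

### API

Orientations are given as [roll, pitch, yaw] about the fixed x, y, z axes, in that order (R = Rz(yaw) Ry(pitch) Rx(roll)).
In Python, from bench import robot gives the robot as it stands. The module is installed in compiled form; this text tells all that it offers. Calls block until the motion is done:
- robot.move_ptp(position, orientation): joint-space move of the TCP to a pose.
- robot.move_linear(position, ori=None, speed=150, f_stop=None): straight line of the TCP; ori=None keeps the orientation; speed is the mean speed in mm/s. With f_stop (N) it stops when the force on the tool has changed by that much, and returns True; else False.
- robot.move_j(angles): joint-space move.
- robot.move_gripper(opening): opening from 0.0 (shut) to 1.0 (fully open); the grip force is fixed at half the most; returns when the fingers have stopped.
- robot.sleep(seconds).
- robot.inverse_kinematics(position, orientation): joint angles nearest the present ones, or None.
- robot.get_image(name): name is "scene" or "top" or "wrist"; returns a dict with "img" (384x512x3 uint8, blue, green, red), "fovy" (degrees; the focal length in pixels is half the picture's height over the tangent of half this angle, whatever the lens; pixels are square), "cx", "cy" (the principal point, pixels), "eye" and "orientation" of the camera in the world. Camera axes: x right, y down, z forward; pixel columns grow to the right and rows downward; lengths in mm; the calibration is good to about 2 mm. A picture is of the moment at which its call begins. There is no depth.
A pose or a line that the arm cannot do raises robot.MotionError and nothing moves.
- robot.hand_in(): hands the job in, once; it reports no verdict.
Readings, each from a call of its own:
- robot.current_t(): time.
- robot.current_qpos(): joint angles.
- robot.current_joint_vel(): joint speeds.
- robot.current_joint_efforts(): joint torques, N m.
- robot.current_tcp_pos(): TCP position.
- robot.current_eef_rot(): TCP orientation.
- robot.current_contact_force(): force on the tool from outside, world axes, zero at the start.
- robot.current_ft_torque(): the same for the moment, N m.
- robot.current_gripper_width(): opening from 0.0 (shut) to 1.0 (fully open).
Only numpy, scipy, OpenCV 4.12 (cv2) and the standard library are available. Lean on these libraries where they do the work, as an engineer would, in place of code of your own. Each camera call takes 0.05 s, during which the arm holds its last target.

## Working session

There is one attempt and no reset: what is moved stays moved. The work goes in short steps, each a Python script; the robot and the scene stay as the last script left them, time stands still between calls to the robot, and variables do not carry over. Pictures are saved under pics/ and viewed, and the job is handed in when it is done.

```bash
mkdir -p pics
python3 - <<'E'
from bench import robot
import cv2,numpy as np
print(robot.current_t())
for n in ["scene","top","wrist"]:
    d=robot.get_image(n); cv2.imwrite(f"pics/{n}0.png",d["img"]); print(n,d["fovy"],d["cx"],d["cy"],d["eye"],d["orientation"])
print(robot.current_tcp_pos(),robot.current_eef_rot(),robot.current_contact_force(),robot.current_t())
E
```

```text
0.0
scene 49.09835058873883 255.3005888939192 192.65287366735024 [1065.51213497  909.33082303  927.9792112 ] [-2.23220589  0.02042484  2.58907254]
top 54.14665600785683 255.16379180686278 194.27853793930115 [ 267.37545588   -9.69247205 1364.82816728] [-2.94386396  0.0117082  -1.55235291]
wrist 70.23982434316638 254.38908992091615 191.14408381847724 [ 244.43815459 -497.73598002  383.59685212] [ 2.88722240e+00  1.97841192e-03 -1.24061403e+00]
[ 178.60453621 -519.77126216  218.02138121] [-3.14024093e+00 -2.93043728e-04  3.30773425e-01] [-0.66974516 -0.7536654  -0.62089188] 0.15
```

View pics/scene0.png

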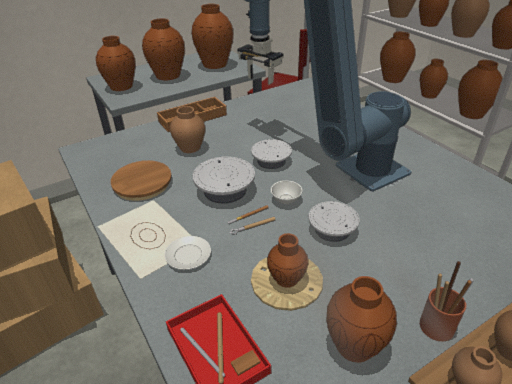

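View pics/top0.png

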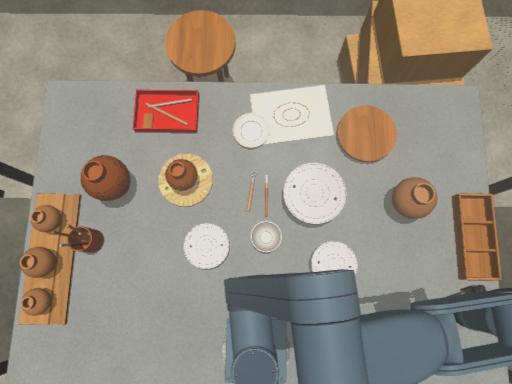

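View pics/wrist0.png

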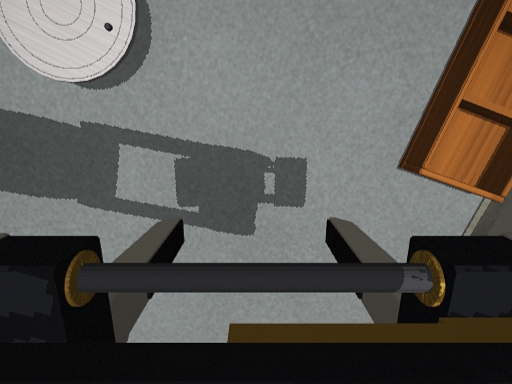

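The top view shows the carved vase on its bat at about (185,180) and the large whirler at about (315,193), with dark pins near (288,192) and (341,193). The two smaller whirlers are decoys. Next: zoom in and cast rays.

```bash
cat > h.py <<'E'
import numpy as np,cv2
from scipy.spatial.transform import Rotation as Ro
def ray(d,u,v):
    f=192/np.tan(np.radians(d["fovy"]/2)); R=Ro.from_euler('xyz',d["orientation"]).as_matrix()
    return np.array(d["eye"]),R@np.array([(u-d["cx"])/f,(v-d["cy"])/f,1.0])
def plane(d,u,v,z):
    e,r=ray(d,u,v); return e+r*(z-e[2])/r[2]
def proj(d,p):
    f=192/np.tan(np.radians(d["fovy"]/2)); R=Ro.from_euler('xyz',d["orientation"]).as_matrix()
    q=R.T@(np.array(p)-d["eye"]); return np.array([d["cx"]+f*q[0]/q[2],d["cy"]+f*q[1]/q[2]])
def tri(obs):
    A=np.zeros((3,3));b=np.zeros(3)
    for d,u,v in obs:
        e,r=ray(d,u,v); r=r/np.linalg.norm(r); P=np.eye(3)-np.outer(r,r); A+=P;b+=P@e
    return np.linalg.solve(A,b)
E
python3 - <<'E'
import cv2,pickle
from h import *
from bench import robot
t=robot.get_image("top"); s=robot.get_image("scene"); pickle.dump((t,s),open("ts.pkl","wb"))
a=cv2.resize(t["img"][145:235,150:355],None,fx=3.9,fy=3.9,interpolation=cv2.INTER_CUBIC); cv2.imwrite("pics/topz.png",a)
a=cv2.resize(s["img"][150:310,180:330],None,fx=3.6,fy=3.6,interpolation=cv2.INTER_CUBIC); cv2.imwrite("pics/scz.png",a)
print(plane(t,185,182,10),plane(t,315,193,75))
E
```

```text
[580.76548497 272.41560707  10.        ] [ 533.41304428 -199.03516775   75.        ]
```

View pics/topz.png

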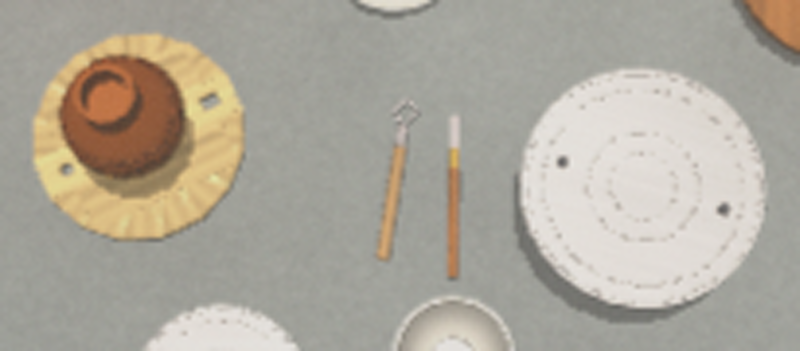

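View pics/scz.png

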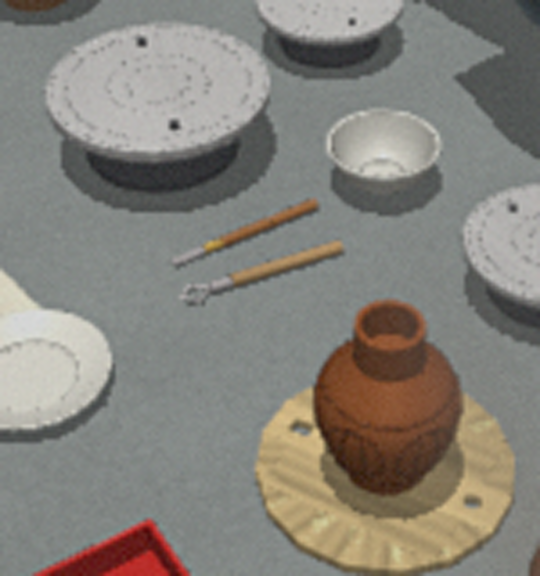

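Run:
```python
import pickle
from h import *
t,s=pickle.load(open("ts.pkl","rb"))
g=lambda x,y:(150+(x+.5)/3.9-.5,145+(y+.5)/3.9-.5)
k=lambda x,y:(180+(x+.5)/3.6-.5,150+(y+.5)/3.6-.5)
for n,a,b in [("round",(66,169),(472,502)),("slot",(209,101),(300,427)),("pinL",(562,161),(174,125)),("pinR",(723,210),(141,42)),("rim c",(108,98),(391,323))]:
    print(n,tri([(t,*g(*a)),(s,*k(*b))]), plane(t,*g(*a),{'r':10,'s':10,'p':80}[n[0]]))
tcp=np.array([178.6,-519.8,218.0]);T=Ro.from_euler('xyz',[-3.1402,-.0003,.33077]).as_matrix()
from bench import robot
w=robot.get_image("wrist")
print(T.T@(w["eye"]-tcp), T.T@Ro.from_euler('xyz',w["orientation"]).as_matrix())
for z in(10,75):print(plane(w,256,192,z))
for p,y in [((480,-199,330),1.57),((480,-199,330),0),((440,-199,330),0),((580,270,330),0),((580,270,330),1.57),((500,270,330),0)]:
    print(p,y,robot.inverse_kinematics(p,[np.pi,0,y]))
```

```text
round [558.05481766 341.01953159   4.85301051] [557.05377279 339.60508683  10.        ]
slot [627.58803246 206.99242889   5.36541349] [625.76548967 206.7011131   10.        ]
pinL [ 557.89182024 -124.83073624   73.32577774] [ 556.52148171 -124.32878322   80.        ]
pinR [ 516.28640447 -269.5190277    71.48839822] [ 514.09062362 -267.40301874   80.        ]
rim c [589.02302462 270.63681301 153.54085935] [627.24806752 303.76923585  10.        ]
[  69.46102916    0.40188528 -165.91125278] [[-5.88942360e-04 -9.67708162e-01 -2.52072543e-01]
 [ 9.99999813e-01 -6.11704713e-04  1.19386006e-05]
 [-1.65747044e-04 -2.52072489e-01  9.67708341e-01]]
[ 151.83202779 -531.52716478   10.        ]
[ 167.93242016 -525.67412291   75.        ]
(480, -199, 330) 1.57 [-0.60789887  0.15182088  1.40231427  0.          1.58745751 -0.60710254]
(480, -199, 330) 0 [-6.07898871e-01  1.51820875e-01  1.40231427e+00 -4.44089210e-16
  1.58745751e+00  9.62897455e-01]
(440, -199, 330) 0 [-6.56247558e-01  8.19520722e-02  1.48238895e+00 -4.44089210e-16
  1.57725163e+00  9.14548769e-01]
(580, 270, 330) 0 [ 2.61616763e-01  3.84478132e-01  1.09294703e+00 -4.44089210e-16
  1.66416749e+00  1.83241309e+00]
(580, 270, 330) 1.57 [ 2.61616763e-01  3.84478132e-01  1.09294703e+00 -4.44089210e-16
  1.66416749e+00  2.62413090e-01]
(500, 270, 330) 0 [ 2.98889031e-01  2.44555514e-01  1.28675853e+00 -4.44089210e-16
  1.61027861e+00  1.86968536e+00]
```

The bat's y axis is turned about +27°, and the pin line is at about -16° from world y. The images show the round hole at (558,341), the slot at (628,207), and the wheel centre near (537,-197). I'll refine these with wrist views.

Run:
```python
import pickle
from h import *
from bench import robot
W=[]
for i,p in enumerate([(440,-240,330),(450,-160,330),(450,240,340),(490,300,340)]):
    (robot.move_ptp if i in(0,2) else robot.move_linear)(p,[np.pi,0,0]); robot.sleep(.2)
    w=robot.get_image("wrist"); W.append(w); cv2.imwrite(f"pics/w{i}.png",w["img"])
pickle.dump(W,open("w.pkl","wb")); print(robot.current_t())
a=np.vstack([np.hstack([w["img"] for w in W[:2]]),np.hstack([w["img"] for w in W[2:]])]); cv2.imwrite("pics/w4.png",cv2.resize(a,(800,600)))
```

```text
5.5833
```

View pics/w4.png

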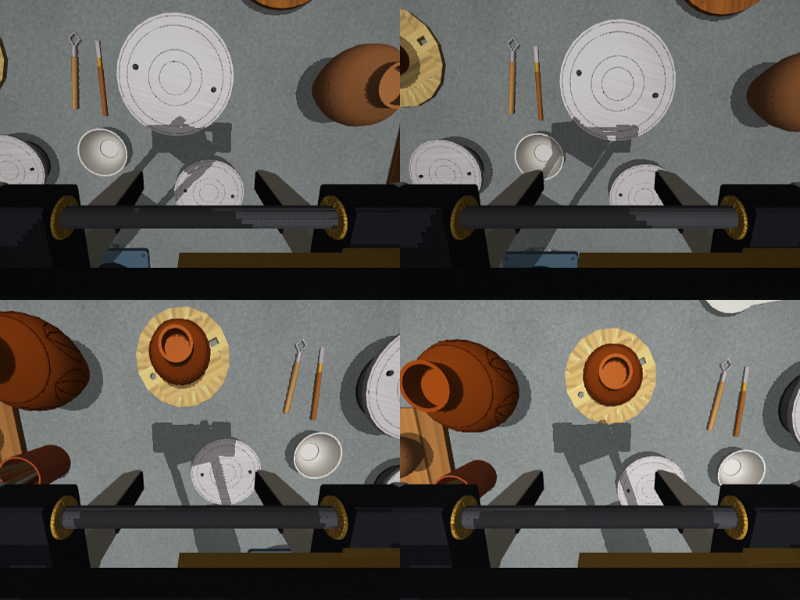

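The wrist views show the pins in view 1 near (174,86)/(273,115) and in view 2 near (229,93)/(327,123). The vase rim is near (224,57) and (274,90). Now the sub-pixel centroids.

Run:
```python
import pickle
from h import *
W=pickle.load(open("w.pkl","rb"))
t,s=pickle.load(open("ts.pkl","rb"))
def dark(w,u,v,r=7,thr=110,lum=None):
    g=cv2.cvtColor(w["img"],cv2.COLOR_BGR2GRAY).astype(float)[v-r:v+r+1,u-r:u+r+1]
    wt=np.clip(np.median(g)*.75-g,0,None); Y,X=np.mgrid[v-r:v+r+1,u-r:u+r+1]
    return (wt*X).sum()/wt.sum(),(wt*Y).sum()/wt.sum()
A=[dark(W[0],174,86),dark(W[1],229,93)];B=[dark(W[0],273,115),dark(W[1],327,123)]
pa=tri([(W[0],*A[0]),(W[1],*A[1])]);pb=tri([(W[0],*B[0]),(W[1],*B[1])]);print("pins",A,B,pa,pb)
for i in(0,1):print([plane(W[i],*P[i],80) for P in(A,B)])
# wheel disc
for i,c in [(0,(225,95)),(1,(278,103))]:
    im=W[i]["img"]; hsv=cv2.cvtColor(im,cv2.COLOR_BGR2HSV)
    m=((hsv[...,2]>165)&(hsv[...,1]<40)).astype(np.uint8)
    m=cv2.morphologyEx(m,cv2.MORPH_CLOSE,np.ones((5,5))); m=cv2.morphologyEx(m,cv2.MORPH_OPEN,np.ones((3,3)))
    cs=[q for q in cv2.findContours(m,0,1)[0] if cv2.pointPolygonTest(q,c,False)>0]
    h=cv2.convexHull(cs[0])[:,0]; P=np.array([plane(W[i],*q,75)[:2] for q in h.astype(float)])
    (x,y),(a,b),_=cv2.fitEllipse(P.astype(np.float32)); print("wheel",i,x,y,a,b)
# bat & neck
g4=[]
for i in(2,3):
    im=W[i]["img"]; hsv=cv2.cvtColor(im,cv2.COLOR_BGR2HSV)
    m=((hsv[...,0]>12)&(hsv[...,0]<32)&(hsv[...,1]>60)&(hsv[...,2]>120)).astype(np.uint8); m[230:]=0
    cs=max(cv2.findContours(m,0,1)[0],key=lambda q:cv2.contourArea(cv2.convexHull(q)))
    h=cv2.convexHull(cs)[:,0]; P=np.array([plane(W[i],*q,10)[:2] for q in h.astype(float)])
    (x,y),(a,b),_=cv2.fitEllipse(P.astype(np.float32)); print("bat",i,x,y,a,b)
    x0,y0=[(224,57),(274,90)][i-2]
    print("px",hsv[y0,x0],hsv[y0,x0-15])
a=np.hstack([cv2.resize(W[2]["img"][0:140,165:300],None,fx=2.9,fy=2.9),cv2.resize(W[3]["img"][30:170,205:340],None,fx=2.9,fy=2.9)]);cv2.imwrite("pics/vz.png",a)
```

```text
pins [(np.float64(173.0588809742647), np.float64(85.1220703125)), (np.float64(228.66282578875172), np.float64(92.86337448559671))] [(np.float64(272.8416130021466), np.float64(114.4133701318614)), (np.float64(326.42479844314704), np.float64(121.72338059494022))] [ 557.78682145 -123.8991091    76.14266782] [ 516.89372587 -268.22674121   76.78833679]
[array([ 557.4670908 , -124.99390523,   80.        ]), array([ 516.91265178, -268.03054707,   80.        ])]
[array([ 557.30865485, -124.22735547,   80.        ]), array([ 516.83685639, -267.3958283 ,   80.        ])]
wheel 0 538.5430297851562 -196.27706909179688 214.871337890625 218.4175262451172
wheel 1 539.1067504882812 -196.83343505859375 212.839599609375 218.6527099609375
bat 2 592.6334228515625 273.435791015625 201.56314086914062 201.97607421875
px [ 11 196 178] [ 11 221  38]
bat 3 592.5327758789062 273.49127197265625 201.1531524658203 201.57830810546875
px [ 12 196 191] [ 11 195 196]
```

View pics/vz.png

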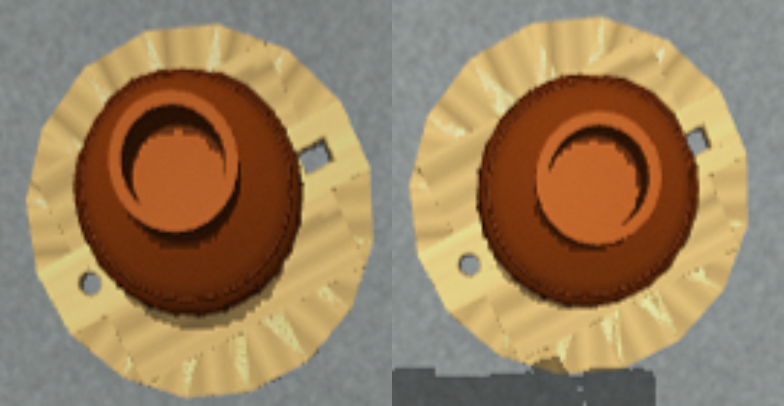

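Run:
```python
import pickle
from h import *
W=pickle.load(open("w.pkl","rb"))
a=lambda x,y:((x+.5)/2.9-.5+165,(y+.5)/2.9-.5)
b=lambda x,y:((x-391+.5)/2.9-.5+205,(y+.5)/2.9-.5+30)
P={}
for n,p,q,z in [("rim",(174,161),(599,178),160),("round",(90,283),(469,265),10),("slot",(317,157),(699,140),10)]:
    P[n]=tri([(W[2],*a(*p)),(W[3],*b(*q))]); print(n,P[n],plane(W[2],*a(*p),z),plane(W[3],*b(*q),z))
d=P["round"]-P["slot"];print(np.hypot(d[0],d[1]),np.degrees(np.arctan2(-d[0],d[1])),(P["round"]+P["slot"])/2)
```

```text
rim [592.76591729 272.80323466 160.42217084] [592.80125292 272.87797392 160.        ] [592.85963009 272.73709553 160.        ]
round [557.84960372 338.95983633  13.62605753] [558.23865896 339.62603902  10.        ] [557.7285951  339.32733715  10.        ]
slot [625.90845939 205.66627406  17.90320025] [626.26240538 205.91733335  10.        ] [628.32509419 203.33035085  10.        ]
149.66356128809042 27.04857104707708 [591.87903156 272.31305519  15.76462889]
```

The vase axis is at (592.7,273.0) with its rim at z 160, and the bat yaw is +27.0°. The wheel axis is at (537.3,-196.2) with the pins at -15.8°. I'll grasp with tool yaw 1.57, which turns the gripper's narrow side towards the tall vase.

Run:
```python
from h import *
from bench import robot
o=[np.pi,0,np.pi/2]
robot.move_ptp((592.7,273,250),o)
print(robot.current_contact_force())
print(robot.move_linear((592.7,273,129),o,speed=80,f_stop=8),robot.current_tcp_pos())
robot.move_gripper(0.0); robot.sleep(.2)
print(robot.current_gripper_width()*93,robot.current_contact_force(),robot.current_tcp_pos())
robot.move_linear((592.7,273,170),o,speed=60); robot.sleep(.3)
print(robot.current_gripper_width()*93,robot.current_contact_force(),robot.current_ft_torque(),robot.current_tcp_pos())
for n in["scene","wrist"]:
    cv2.imwrite(f"pics/g_{n}.png",robot.get_image(n)["img"])
print(robot.current_t())
```

```text
[ 0.39997095  0.92484655 -0.21965804]
False [593.05977197 273.10806368 129.63875352]
51.48344749754467 [-0.1667783  -0.73299316  0.98613972] [592.67066435 272.99629857 129.0086994 ]
51.631747637891614 [-0.98186331  0.86007531 -5.76216508] [-0.06130638 -0.06661674  0.00032457] [592.54737724 272.94412709 169.61274508]
10.8917
```

View pics/g_scene.png

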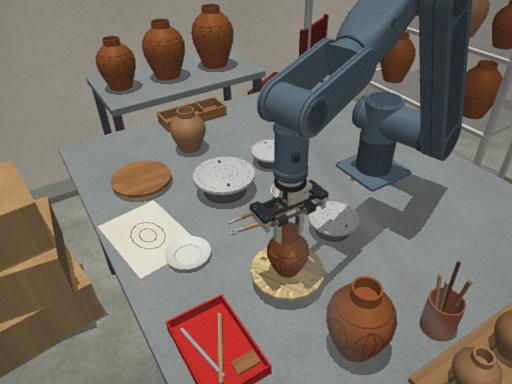

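View pics/g_wrist.png

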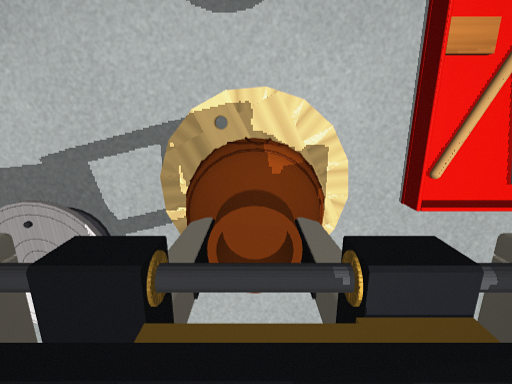

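The vase is held: width 51.6 mm, weight about 5.8 N. The wrist view shows the round hole at (221,122). I'll check its bearing, then carry the vase over the wheel.

Run:
```python
from h import *
from bench import robot
def dark(w,u,v,r=8):
    g=cv2.cvtColor(w["img"],cv2.COLOR_BGR2GRAY).astype(float)[v-r:v+r+1,u-r:u+r+1]
    wt=np.clip(np.median(g)*.8-g,0,None); Y,X=np.mgrid[v-r:v+r+1,u-r:u+r+1]
    return (wt*X).sum()/wt.sum(),(wt*Y).sum()/wt.sum()
w=robot.get_image("wrist"); c=dark(w,221,122); h=plane(w,*c,50.6)
d=h[:2]-robot.current_tcp_pos()[:2]; print(c,h,np.hypot(*d),np.degrees(np.arctan2(-d[0],d[1])))
robot.move_linear((592.7,273,265),speed=120)
o=[np.pi,0,np.pi/2+np.radians(-42.8)]
robot.move_ptp((537.3,-196.2,265),o); robot.sleep(.3)
print(robot.current_tcp_pos(),robot.current_contact_force(),robot.current_gripper_width()*93)
for n in["scene","wrist","top"]:
    cv2.imwrite(f"pics/p_{n}.png",robot.get_image(n)["img"])
print(robot.current_t())
```

```text
(np.float64(215.8424947145878), np.float64(120.79915433403808)) [553.60602477 341.58300251  50.6       ] 78.94369982107177 29.641590927620143
[ 537.59373571 -195.5660573   264.96933503] [-0.28903811 -0.70539147 -5.4528896 ] 51.5429098535699
14.0583
```

View pics/p_scene.png

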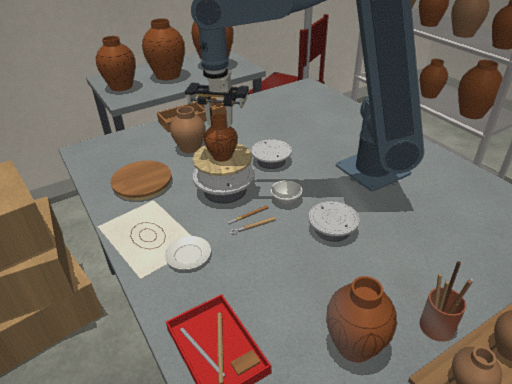

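View pics/p_wrist.png

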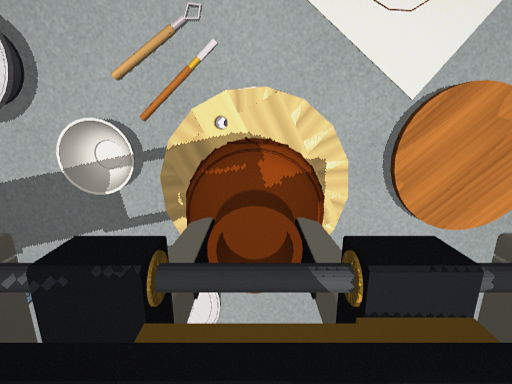

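The vase hangs over the wheel. The round hole is at (221,122) in the wrist view; my earlier centroid there was pulled off by a shadow. Recomputing the bearing from this pixel.

Run:
```python
from h import *
from bench import robot
w=robot.get_image("wrist")
tc=robot.current_tcp_pos()
for c in[(221,122),(222,122.5),(220.5,122)]:
    h=plane(w,*c,tc[2]-129+10); d=h[:2]-tc[:2]; print(c,np.hypot(*d),np.degrees(np.arctan2(-d[0],d[1])))
cv2.imwrite("pics/hz.png",cv2.resize(w["img"][80:200,150:360],None,fx=3.5,fy=3.5,interpolation=cv2.INTER_CUBIC))
```

```text
(221, 122) 75.48087005050284 -16.32214274326026
(222, 122.5) 74.6008099477802 -16.839119538707685
(220.5, 122) 75.70765592155375 -15.979745459347868
```

View pics/hz.png

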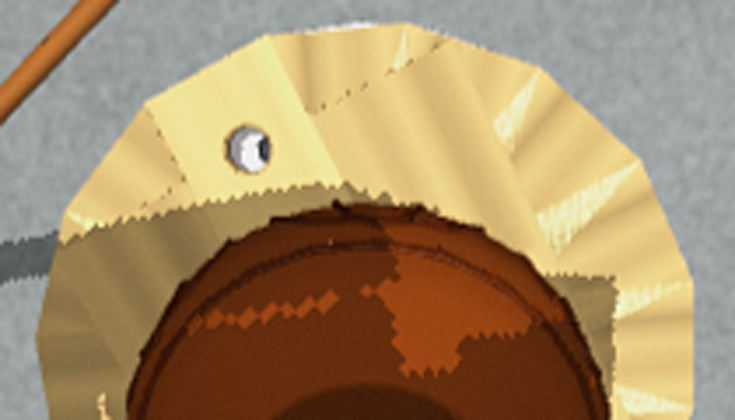

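The held bat's bearing is about -16.2°, against -15.8° for the pins, and a pin shows through the hole. Now lowering gently with a force stop.

Run:
```python
from h import *
from bench import robot
o=[np.pi,0,np.pi/2+np.radians(-42.5)]
robot.move_linear((537.3,-196.2,219),o,speed=60); robot.sleep(.3)
print(robot.current_tcp_pos(),robot.current_contact_force())
print(robot.move_linear((537.3,-196.2,203.5),o,speed=10,f_stop=4))
robot.sleep(.2)
print(robot.current_tcp_pos(),robot.current_contact_force(),robot.current_ft_torque(),robot.current_t())
w=robot.get_image("wrist");cv2.imwrite("pics/d1.png",cv2.resize(w["img"][80:200,150:360],None,fx=3.5,fy=3.5,interpolation=cv2.INTER_CUBIC))
```

```text
[ 537.42614563 -196.25442018  219.31343225] [-1.0757236   0.07645443 -4.93325986]
True
[ 537.28203825 -196.21066696  203.93575766] [-0.10019234 -0.68281047  6.08980649] [-0.01592049 -0.02536657  0.03398094] 17.1083
```

View pics/d1.png

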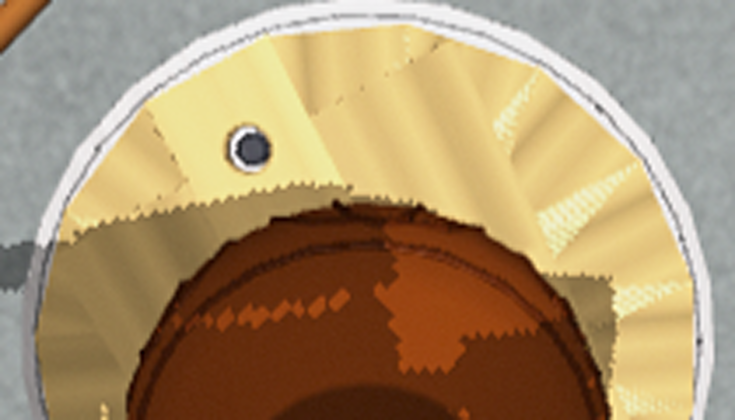

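The bat went straight home. Contact came at TCP z 203.9, which puts the underside at 74.9 mm, and the pin is centred in the hole. Releasing and backing off.

Run:
```python
from h import *
from bench import robot
import pickle
robot.move_gripper(0.9); robot.sleep(.2)
print(robot.current_tcp_pos(),robot.current_contact_force())
p=robot.current_tcp_pos()
robot.move_linear((p[0],p[1],330),speed=100)
robot.move_ptp((440,-240,350),[np.pi,0,0]); robot.sleep(.4)
w=robot.get_image("wrist");robot.move_linear((450,-160,350)); robot.sleep(.3);w2=robot.get_image("wrist");pickle.dump((w,w2),open("f.pkl","wb"))
cv2.imwrite("pics/f1.png",w["img"]);cv2.imwrite("pics/f2.png",w2["img"]);cv2.imwrite("pics/f3.png",robot.get_image("scene")["img"])
for i,im in enumerate((w,w2)):
    hsv=cv2.cvtColor(im["img"],cv2.COLOR_BGR2HSV)
    m=((hsv[...,0]>12)&(hsv[...,0]<32)&(hsv[...,1]>60)&(hsv[...,2]>120)).astype(np.uint8); m[230:]=0;m[:,:120]=0; m[:,360:]=0
    cs=max(cv2.findContours(m,0,1)[0],key=lambda q:cv2.contourArea(cv2.convexHull(q)))
    h=cv2.convexHull(cs)[:,0]; P=np.array([plane(im,*q,85)[:2] for q in h.astype(float)])
    print("bat",cv2.fitEllipse(P.astype(np.float32)))
print(robot.current_contact_force(),robot.current_t())
```

```text
[ 535.96846819 -195.42384426  201.99025308] [-0.37552095 -0.05358259 -0.07348323]
bat ((538.170654296875, -195.9176483154297), (200.63055419921875, 201.62017822265625), 23.282573699951172)
bat ((538.2398071289062, -195.9320068359375), (200.55868530273438, 201.87930297851562), 13.562481880187988)
[-0.29071965  0.57881858 -0.03422452] 21.7083
```

View pics/f1.png

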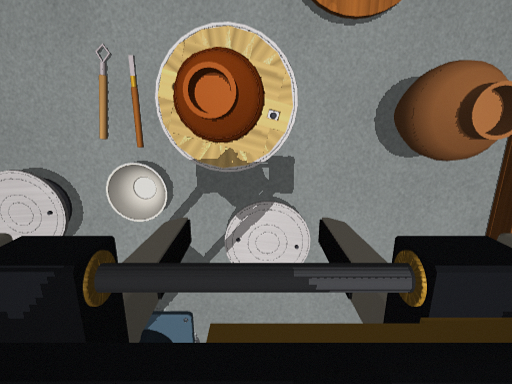

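View pics/f3.png

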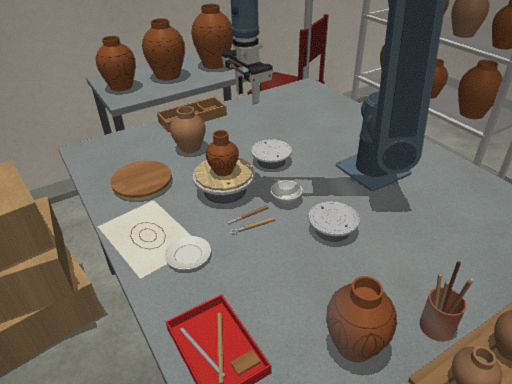

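The wrist view shows the pin inside the slot at (274,115), the bat concentric with the head, and the bystanders unmoved. One last check on height, then hand in.

Run:
```python
from h import *
from bench import robot
import pickle
w,w2=pickle.load(open("f.pkl","rb"))
C=[]
for im,(x,y) in((w,(212,90)),(w2,None or (262,98))):
    hsv=cv2.cvtColor(im["img"],cv2.COLOR_BGR2HSV)
    m=((hsv[...,0]<16)&(hsv[...,1]>120)&(hsv[...,2]>150)).astype(np.uint8); m[160:]=0;m[:,:150]=0;m[:,330:]=0
    m=cv2.morphologyEx(m,cv2.MORPH_OPEN,np.ones((2,2)))
    cs=max(cv2.findContours(m,0,1)[0],key=lambda q:cv2.contourArea(cv2.convexHull(q)))
    e=cv2.fitEllipse(cv2.convexHull(cs));print(e);C.append((im,*e[0]))
p=tri(C);print(p,"expected z 235")
robot.hand_in()
```

```text
((210.0072784423828, 90.4329605102539), (52.45654296875, 56.764713287353516), 164.29409790039062)
((291.0472412109375, 100.9357681274414), (52.1003532409668, 55.357547760009766), 14.843138694763184)
[ 537.53976185 -196.88625468  235.01025991] expected z 235
the job is handed in; nothing more can be done
```

The vase is on the large whirler with its bat home over both pins, released, and the job is handed in at about 22 s. No verdict is reported.

I gripped it by the neck, turned it about 42.5° clockwise and lowered it at 10 mm/s with a 4 N force stop. It found the pins first time, so no feeling round was needed. The force stop tripped with the bat underside at 74.9 mm, and the contact force was then about 11 N.

**Last checks:**
- **Height:** the rim measured 235.0 mm from two views, against 235 expected with the bat home.
- **Centre:** the bat measured (538.2, -195.9) and the rim axis (537.5, -196.9), both within about 1 mm of the wheel axis at (537.3, -196.2).
- **Pins:** pictures show a pin in the round hole (just before release) and one in the slot (after).
- **Surroundings:** the tool force was back to about zero, and by eye in the pictures nothing else had moved.

**Disagreements:**
- **Round-hole bearing:** one centroid taken just after lifting was thrown off by a shadow, so I discarded it and read the hole by eye instead.
- **Wheel centre:** an outline fit differed from the pin midpoint by about 1.5 mm, because part of the rim was in shadow. I used the pin midpoint.

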